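# Restock the can chute at the drinks counter

### The arm

A 6-joint arm with a two-finger parallel gripper is mounted at the origin on the work surface. World frame = base frame: x ahead of the robot, y to its left, z up, the work surface at z = 0. Lengths are in mm, angles in rad, forces in N, time in s.
With the tool pointing down it reaches from about 275 to 850 mm from the base axis. Payload 19 kg.
Tool frame: the origin (TCP) lies on the mounting face of the last link; the fingertips stand 173 mm ahead of it and the grasp point (between the pads) lies 155 mm ahead of it; z points along the fingers, y is the line along which they close (so a half turn about z gives the same grasp; the last joint's range is limited). The gripper opens to 85 mm and grips with 20 to 120 N. Pads are 22 mm wide; open, the fingers measure 114 mm over their backs; the gripper's body (76 mm by 85 mm) begins 54 mm behind the grasp point. The pads swing forward as they close: fully open they stand 13 mm farther back than shut.
Start: joints at [1.066, 0.15, 1.437, -0, 1.554, -0.134], TCP at [208.368, 535.905, 404.667] pointing down, gripper open.
Joint ranges: [-2.8, 2.8], [-0.68, 2.1], [0.12, 2.68], [-1.39, 4.53], [0.16, 2.79], [-2.81, 2.81]. Speed limits (rad/s): [1.89, 1.89, 2.22, 3.01, 3.01, 3.01].

### API

Orientations are given as a unit quaternion [x, y, z, w].
In Python, from rig import * gives the robot as it stands.
- The arm moves only by the shell command python3 -m crank 'ROWS' [FORCE]. ROWS is JSON, a list of rows, each an object with "offset": the shift along the tool's x, y, z in mm, a list of three; "delta_rot": the turn, a rotation vector about the tool's x, y, z in rad, a list of three; "grip": the opening, from -1 (shut) to 1 (fully open). In form: [{"offset": [dx, dy, dz], "delta_rot": [wx, wy, wz], "grip": grip}, ...]. A call has 1 to 10 rows; each row shifts and turns the commanded pose from where the row before left it, along the tool's axes as they then stand; what a row does not reach is not made up. A row lasts 1/10 s, in which the tool goes at most 50 mm and 8.59 degrees, less where a joint would pass 70% of its speed; a pose out of reach is approached as far as the arm can. A call is refused whole if a number of a shift passes 50 or a number of a turn 0.15, either way. A call with a gripper value outside its range is refused whole. The fingers move at their own pace and stop on an object; FORCE is the grip in N (left out, the last holds). Time passes only in rows, so rows that do not move let the fingers close. It gives the time, the measured TCP pose, the force and the opening at its end, in the units of the state.
- sense(): the state, without advancing time (a new reading comes with each control period).
- get_image(name): name is "side" or "top"; returns a dict with "frame" (480x640x3 uint8, red, green, blue), "fovy" (degrees; the focal length in pixels is half the picture's height over the tangent of half this angle, whatever the lens; pixels are square), "cx", "cy" (the principal point, pixels), "k1" (the pictures are not rectified: a ray, as slopes to the right and down, at radius r is drawn at 1 + k1 r^2 times it, then the intrinsics apply), "pose" (4x4, takes a point from camera to world coordinates). Camera axes: x right, y down, z forward; pixel columns grow to the right and rows downward; lengths in mm; the calibration is good to about 2 mm. A picture is of the moment at which its call begins. There is no depth.
- job_done(): hands the job in, once; it reports no verdict.
The state is a dict: "time": time; "joints": joint angles; "joint_velocities": joint speeds; "effort": joint torques, N m; "position": TCP position; "tool_rot": TCP orientation; "ft_force": force on the tool from outside, world axes, zero at the start; "wrist_torque": the same for the moment, N m; "width": finger opening in mm.
Only numpy, scipy, OpenCV 4.12 (cv2) and the standard library are available. Lean on these libraries where they do the work, as an engineer would, in place of code of your own. Each camera call takes 0.05 s, during which the arm holds its last target. There are 200 camera calls.

### The job

Restock the can chute on the drinks counter: take the green can from the white tray, lower it crosswise onto the blue loading pad at the chute's raised end, and let it go so that it rolls down and comes to rest against the can already waiting at the bottom. Leave the orange and the red can lying where they are on the tray.

Things in the scene. Friction and masses are not known exactly. Their poses are not given: they have to be found in the camera images.
- green_can: Green drinks can with a white band, a cylinder 53 mm in diameter and 134 mm long, 0.2 to 0.35 kg, lying on its side on a fixed white tray beside the orange and red cans, in any order. Origin at the can's middle; its x axis is the can's long axis (y and z turn as it rolls). Not to be confused with the green can already waiting at the low end of the chute, which is not listed.
- orange_can: Orange can, same size and frame. The three cans lie parallel, 115 mm from axis to axis, across the tray (156 x 376 mm, floor 8 mm above the counter, rim 16 mm high and 72 mm from the outer cans' axes).
- red_can: Red can, same size and frame. Two ribs 6 mm high on the tray's floor, tucked under the belly of each can, keep it from rolling and leave both flanks free.
- chute: White chute, 340 (x) x 168 mm. Origin on the counter under its middle; x runs downhill, z up. Cans roll on two runners, sloping 13 deg: 77 mm high at x = -75 mm, the middle of the blue pad (x -130 to -20), 60 at x = 0. Channel 160 mm wide; over the runners the slick walls rise 33, upper lip 17, low stop 40 mm. Waiting can's axis at x = 143; fed can, crosswise (along y), rolls to x = 91, z = 66.
There are look-alikes about, which are no part of the job. What is shaped like the green_can but purple or yellow is not meant.

How it is judged (in metres and radians):
On the way:
1. the green can, still held, has been lowered crosswise (within 20 degrees) over the blue loading pad, its underside within about 30 mm of the runners at the pad's middle (x of green_can in the frame of chute between -0.13 and -0.02 m and y of green_can in the frame of chute between -0.03 and 0.03 m and z of green_can in the frame of chute below 0.135 m and angle between the x axis of green_can and the y axis of chute, either way round below 0.35 rad and contact force between the fingers and green_can above 0.5 N), for 0.1 s.
At the end, for the whole second after the job is handed in: The green can lies still and crosswise (within 11 degrees) in the chute against the waiting can: axis within 15 mm of x = 91 mm, 13 mm of 66 mm above the counter, 30 mm of the chute's middle line. The orange and red cans are within 30 mm of their starts (x of green_can in the frame of chute between 0.076 and 0.106 m and y of green_can in the frame of chute between -0.03 and 0.03 m and z of green_can in the frame of chute between 0.053 and 0.079 m and angle between the x axis of green_can and the y axis of chute, either way round below 0.2 rad and linear speed of green_can below 0.03 m/s and distance of each of orange_can, red_can from where it was at the start of the episode below 0.03 m); the robot touches nothing.
It fails at once if the orange or the red can is moved by more than 30 mm (distance of any of orange_can, red_can from where it was at the start of the episode above 0.03 m).
It also fails if it takes over 38 s, if anything falls off the work surface, if the arm or the gripper's body presses on something with over 40 N, if the wrist force passes 120 N, or if a joint passes its speed limit or range.

## Working session

There is one attempt and no reset: what is moved stays moved. The work goes in short steps, Python scripts to look and compute and a shell command to move; the robot and the scene stay as the last step left them, time stands still between calls to the robot, and variables do not carry over. Pictures are saved under pics/ and viewed, on a budget of 10 in all, crops included, one or two more only if the job needs it, and the job is handed in when it is done.

```bash
mkdir -p pics; python3 - <<'E'
from rig import *
import cv2,numpy as np
ims=[]
for n in("top","side"):
    d=get_image(n); cv2.imwrite(f"pics/{n}0.png",d["frame"][:,:,::-1]); np.savez(f"{n}0.npz",**d)
    print(n,d["fovy"],d["cx"],d["cy"],d["k1"],np.round(d["pose"],3).tolist())
s=sense();print(s)
E
```

```text
top 52.48883091883544 314.14154382053016 243.02506154806383 0.011035975780021062 [[-0.005, -0.99, 0.138, 285.484], [-1.0, 0.006, 0.007, -167.372], [-0.008, -0.138, -0.99, 1291.471], [0.0, 0.0, 0.0, 1.0]]
side 54.20450492584922 319.9150191118509 243.2486028829378 -0.09287081403772147 [[0.785, -0.398, 0.474, 27.467], [-0.619, -0.511, 0.597, -727.978], [0.005, -0.762, -0.647, 670.77], [0.0, 0.0, 0.0, 1.0]]
{'time': 0.1, 'joints': array([ 1.06599897e+00,  1.50916638e-01,  1.43797754e+00, -3.51029274e-06,
        1.55378754e+00, -1.33994052e-01]), 'joint_velocities': array([ 0.00104733, -0.00042406, -0.00244794, -0.00090773,  0.00014647,
       -0.00134924]), 'effort': array([ 4.82386560e-03, -7.14373899e+01, -5.71792173e+01, -1.42222984e-04,
        7.22184166e-03,  1.05608181e-04]), 'position': array([208.35548768, 535.87920897, 404.14148872]), 'tool_rot': array([ 1.84341259e-01,  9.82862149e-01, -5.17544817e-04, -1.69313486e-04]), 'ft_force': array([-0.14108295,  0.54871578,  0.09877869]), 'wrist_torque': array([-0.01346395, -0.00470972, -0.02995859]), 'width': 85.66071817679942}
```

View pics/top0.png

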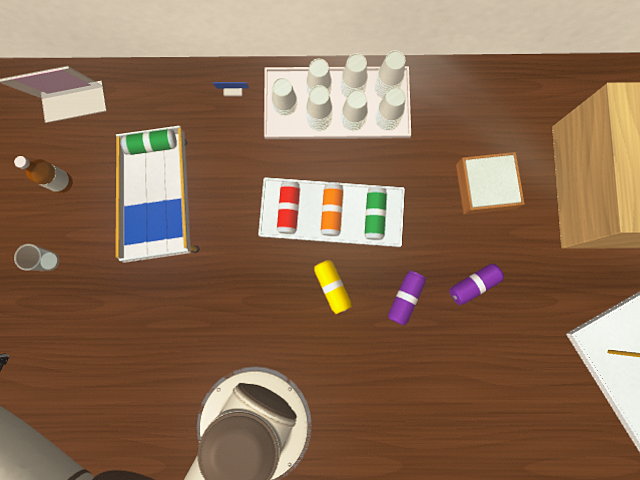

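View pics/side0.png

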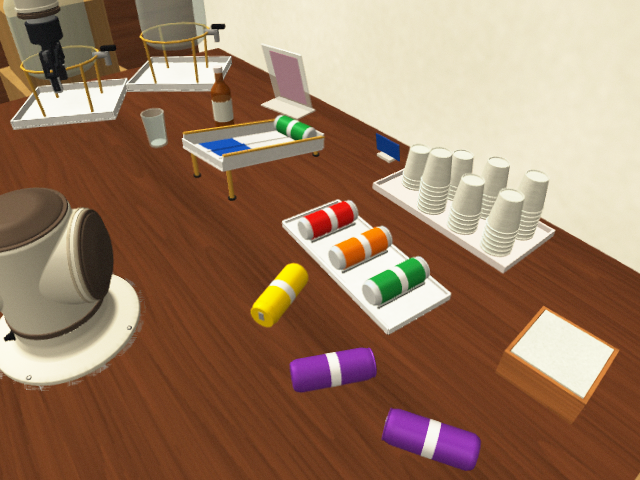

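The top view shows the tray cans in the order red (288,208), orange (331,209), green (375,212). The chute is at about (153,193), with its blue pad at (155,222) and the waiting green can at (149,141). The side view agrees: target can at (397,281), pad at (222,147).

```bash
cat >h.py <<'E'
import numpy as np,cv2
class Cam:
    def __init__(s,d):
        s.f=240/np.tan(np.radians(float(d["fovy"]))/2);s.c=(float(d["cx"]),float(d["cy"]));s.k=float(d["k1"]);s.T=np.array(d["pose"]);s.im=np.array(d["frame"])
        s.hsv=cv2.cvtColor(s.im,cv2.COLOR_RGB2HSV)
    def ray(s,p):
        q=(np.array(p,float)-s.c)/s.f; u=q.copy()
        for _ in range(20): u=q/(1+s.k*(u@u))
        v=s.T[:3,:3]@np.r_[u,1]; return s.T[:3,3],v/np.linalg.norm(v)
    def plane(s,p,z):
        o,v=s.ray(p); return o+v*(z-o[2])/v[2]
    def blobs(s,lo,hi,roi=(0,0,640,480),close=0,amin=150):
        m=cv2.inRange(s.hsv,lo,hi); x0,y0,x1,y1=roi; k=np.zeros_like(m);k[y0:y1,x0:x1]=m[y0:y1,x0:x1]
        if close:k=cv2.morphologyEx(k,cv2.MORPH_CLOSE,np.ones((close,close)))
        return [c for c in cv2.findContours(k,cv2.RETR_EXTERNAL,cv2.CHAIN_APPROX_NONE)[0] if cv2.contourArea(c)>amin]
def tri(a,b):
    (o1,v1),(o2,v2)=a,b
    t=np.linalg.lstsq(np.c_[v1,-v2],o2-o1,rcond=None)[0]
    p,q=o1+t[0]*v1,o2+t[1]*v2; return (p+q)/2,np.linalg.norm(p-q)
G=((45,120,40),(80,255,255));B=((105,150,80),(125,255,255))
R=((0,200,120),(4,255,255));O=((8,180,180),(16,255,255))
E
python3 - <<'E'
from h import *
t,s=[Cam(np.load(n+"0.npz")) for n in("top","side")]
r=lambda a:np.round(a,1)
for nm,col,rt,rs in(("green",G,(350,170,410,250),(350,240,450,320)),("wait",G,(110,110,190,170),(265,105,325,145)),("orange",O,(310,170,350,250),(320,215,400,280)),("red",R,(265,170,310,250),(285,190,365,245)),("pad",B,(110,190,200,260),(185,125,255,165))):
    C=[]
    for c,roi in((t,rt),(s,rs)):
        b=c.blobs(*col,roi,close=15,amin=100); k=max(b,key=cv2.contourArea); C.append(cv2.minAreaRect(k)); 
        if c is t: kt=k
    P,e=tri(t.ray(C[0][0]),s.ray(C[1][0]))
    z={"wait":None}.get(nm,34.5); z=z or 54
    if nm=="pad":z=75
    bx=np.array([t.plane(p,z)[:2] for p in cv2.boxPoints(C[0])])
    d1,d2=bx[1]-bx[0],bx[2]-bx[1]
    L=d1 if (d1@d1>d2@d2) else d2
    print(nm,[r(c[0]) for c in C],"tri",r(P),r(e),"plane",r(t.plane(C[0][0],z)),"size",r(np.linalg.norm(d1)),r(np.linalg.norm(d2)),"axis deg",r(np.degrees(np.arctan2(L[1],L[0]))))
    if nm=="pad":
        q=cv2.approxPolyDP(kt,6,True)[:,0];print([r(t.plane(p,64 if 0 else 75)[:2]).tolist() for p in q], q.tolist())
E
```

```text
green [array([375.2, 212.4]), array([399.1, 278.7])] tri [ 542.7 -320.2   38.6] 5.7 plane [ 541.3 -318.9   34.5] size 108.2 50.5 axis deg -4.4
wait [array([147.8, 141.8]), array([291.8, 128. ])] tri [726.4 279.1  61.6] 5.4 plane [731.6 280.5  54. ] size 111.6 53.7 axis deg -81.9
orange [array([330.4, 208.6]), array([361.6, 242.5])] tri [ 551.8 -202.7   46.4] 5.1 plane [ 552.2 -201.5   34.5] size 107.3 44.7 axis deg -4.2
red [array([287.4, 206.7]), array([329.9, 217.4])] tri [559.2 -90.   40.1] 5.3 plane [558.2 -88.2  34.5] size 106.9 49.7 axis deg -2.8
pad [array([152.5, 221.4]), array([225.1, 146.6])] tri [503.9 250.   90.5] 14.8 plane [513.6 252.3  75. ] size 152.6 100.2 axis deg -83.3
[[571.3, 184.2], [551.4, 324.0], [456.0, 319.4], [475.5, 178.6]] [[180, 199], [125, 207], [125, 244], [181, 236]]
```

Measurements, checked against the given sizes:

| Item | Position (mm) | Angle | Check |
|---|---|---|---|
| Green can | (541.5, -319) | axis -4.2° | red to green 231 mm, expected 230 |
| Chute origin | (589, 261) | yaw 7.9° | pad to waiting can agrees within 3 mm of 218 |
| Pad middle | (514.5, 251) | – | – |

First move: turn, then swing over at the current height.

```bash
python3 -m crank '[{"offset":[0,0,0],"delta_rot":[0,0,-0.149],"grip":1},{"offset":[0,0,0],"delta_rot":[0,0,-0.149],"grip":1},{"offset":[-20,-41,0],"delta_rot":[0,0,0],"grip":1},{"offset":[-20,-41,0],"delta_rot":[0,0,0],"grip":1},{"offset":[-20,-41,0],"delta_rot":[0,0,0],"grip":1},{"offset":[-20,-41,0],"delta_rot":[0,0,0],"grip":1},{"offset":[-20,-41,0],"delta_rot":[0,0,0],"grip":1},{"offset":[-20,-41,0],"delta_rot":[0,0,0],"grip":1},{"offset":[-20,-41,0],"delta_rot":[0,0,0],"grip":1},{"offset":[-20,-41,0],"delta_rot":[0,0,0],"grip":1}]' 40
```

```text
time: 1.1
position: [344.1, 195.4, 404.7]
tool_rot: [0.036, 0.999, -0.0, 0.0]
ft_force: [1.8, 0.1, 0.0]
width: 85.1
```

```bash
python3 -m crank '[{"offset":[-20,-41,0],"delta_rot":[0,0,0],"grip":1},{"offset":[-20,-41,0],"delta_rot":[0,0,0],"grip":1},{"offset":[-20,-41,0],"delta_rot":[0,0,0],"grip":1},{"offset":[-20,-41,0],"delta_rot":[0,0,0],"grip":1},{"offset":[-20,-41,0],"delta_rot":[0,0,0],"grip":1},{"offset":[-20,-41,0],"delta_rot":[0,0,0],"grip":1},{"offset":[-20,-41,0],"delta_rot":[0,0,0],"grip":1},{"offset":[-20,-41,0],"delta_rot":[0,0,0],"grip":1},{"offset":[-20,-41,0],"delta_rot":[0,0,0],"grip":1},{"offset":[-20,-41,0],"delta_rot":[0,0,0],"grip":1}]'
cat >go.py <<'E'
# shift in tool axes to reach a world TCP target
import sys,numpy as np
from rig import *
from scipy.spatial.transform import Rotation as Rn
s=sense();R=Rn.from_quat(s["tool_rot"]);t=np.array([float(v) for v in sys.argv[1:4]])
x=R.as_matrix()[:,0];print("pos",s["position"].round(1),"x-axis deg",np.degrees(np.arctan2(x[1],x[0])).round(2),"tool shift",R.inv().apply(t-s["position"]).round(1),"w",s["width"])
E
python3 go.py 541.5 -319 240
```

```text
time: 2.1
position: [514.0, -228.3, 404.4]
tool_rot: [0.037, 0.999, 0.0, -0.0]
ft_force: [0.6, 0.7, 0.8]
width: 85.6
pos [ 514.  -228.3  404.4] x-axis deg 175.81 tool shift [-34.1 -88.5 164.4] w 85.55193649596075
```

```bash
python3 -m crank '[{"offset":[-17,-44,0],"delta_rot":[0,0,0],"grip":1},{"offset":[-17,-44,0],"delta_rot":[0,0,0],"grip":1},{"offset":[0,0,40],"delta_rot":[0,0,0],"grip":1},{"offset":[0,0,40],"delta_rot":[0,0,0],"grip":1},{"offset":[0,0,40],"delta_rot":[0,0,0],"grip":1},{"offset":[0,0,25],"delta_rot":[0,0,0],"grip":1},{"offset":[0,0,0],"delta_rot":[0,0,0],"grip":1},{"offset":[0,0,0],"delta_rot":[0,0,0],"grip":1}]'
python3 go.py 541.5 -319 191
python3 - <<'E'
from rig import *
import cv2,numpy as np
a=get_image("top")["frame"][130:280,230:440];b=get_image("side")["frame"][150:350,270:490]
a=cv2.resize(a,None,fx=2,fy=2);b=cv2.resize(b,(377,343))
c=np.zeros((343,800,3),np.uint8);c[:300,:420]=a;c[:,423:]=b
cv2.imwrite("pics/g1.png",c[:,:,::-1])
E
```

```text
time: 2.9
position: [541.4, -316.7, 260.4]
tool_rot: [0.036, 0.999, -0.0, -0.0]
ft_force: [1.1, 0.6, 0.9]
width: 85.2
pos [ 541.4 -316.7  260.4] x-axis deg 175.83 tool shift [-0.3 -2.3 69.4] w 85.15388867435496
```

View pics/g1.png

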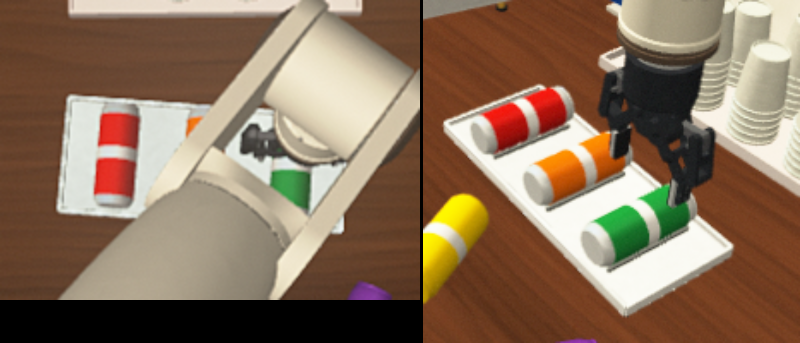

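The gripper sits open over the green can, with its fingertips in the side crop at about (618,150) and (678,195). Once lowered they straddle the can, one on the side toward orange and the other toward the tray rim. Lowering now, watching the force.

```bash
python3 -m crank '[{"offset":[0,-2,20],"delta_rot":[0,0,0],"grip":1},{"offset":[0,0,20],"delta_rot":[0,0,0],"grip":1},{"offset":[0,0,15],"delta_rot":[0,0,0],"grip":1},{"offset":[0,0,0],"delta_rot":[0,0,0],"grip":1}]'
python3 go.py 541.5 -319 191
```

```text
time: 3.4
position: [540.9, -318.4, 203.8]
tool_rot: [0.036, 0.999, 0.0, -0.001]
ft_force: [0.2, -0.0, 0.2]
width: 85.2
pos [ 540.9 -318.4  203.8] x-axis deg 175.83 tool shift [-0.6 -0.6 12.8] w 85.20789472079528
```

```bash
python3 -m crank '[{"offset":[0,0,12],"delta_rot":[0,0,0],"grip":1},{"offset":[0,0,0],"delta_rot":[0,0,0],"grip":0.5},{"offset":[0,0,0],"delta_rot":[0,0,0],"grip":0.3},{"offset":[0,0,0],"delta_rot":[0,0,0],"grip":0.1},{"offset":[0,0,0],"delta_rot":[0,0,0],"grip":-0.2},{"offset":[0,0,0],"delta_rot":[0,0,0],"grip":-1},{"offset":[0,0,0],"delta_rot":[0,0,0],"grip":-1},{"offset":[0,0,0],"delta_rot":[0,0,0],"grip":-1},{"offset":[0,0,0],"delta_rot":[0,0,0],"grip":-1},{"offset":[0,0,0],"delta_rot":[0,0,0],"grip":-1}]' 40
python3 -m crank '[{"offset":[0,0,0],"delta_rot":[0,0,0],"grip":-1},{"offset":[0,0,-10],"delta_rot":[0,0,0],"grip":-1},{"offset":[0,0,-20],"delta_rot":[0,0,0],"grip":-1},{"offset":[0,0,-20],"delta_rot":[0,0,0],"grip":-1},{"offset":[0,0,0],"delta_rot":[0,0,0],"grip":-1}]'
```

```text
time: 4.4
position: [541.3, -318.4, 193.6]
tool_rot: [0.036, 0.999, -0.0, 0.0]
ft_force: [-0.6, 5.2, 6.5]
width: 51.4
time: 4.9
position: [541.6, -319.0, 246.1]
tool_rot: [0.036, 0.999, -0.002, 0.002]
ft_force: [-0.3, 0.3, -1.1]
width: 51.7
```

```bash
python3 - <<'E'
from rig import *
import cv2,numpy as np
print(sense()["width"],sense()["ft_force"])
b=get_image("side")["frame"][130:340,260:500]
cv2.imwrite("pics/g2.png",cv2.resize(b,None,fx=2.5,fy=2.5)[:,:,::-1])
E
```

```text
51.748823522675515 [-0.30243562  0.25978396 -1.08723589]
```

View pics/g2.png

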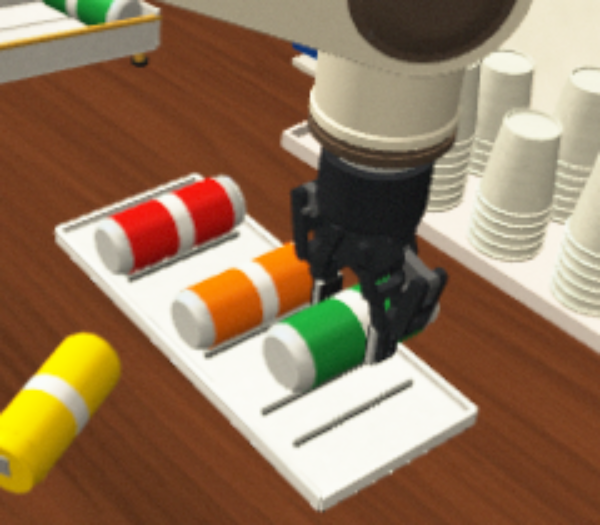

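The green can is lifted level and held near its band (about (365,320) in the crop). Orange and red have not moved. Next I raise it, turn it, and carry it to the chute.

```bash
python3 -m crank '[{"offset":[0,0,-38],"delta_rot":[0,0,0],"grip":-1},{"offset":[0,0,-38],"delta_rot":[0,0,0],"grip":-1},{"offset":[0,0,-38],"delta_rot":[0,0,0],"grip":-1},{"offset":[0,0,0],"delta_rot":[0,0,0.1],"grip":-1},{"offset":[0,0,0],"delta_rot":[0,0,0.1],"grip":-1},{"offset":[0,0,0],"delta_rot":[0,0,0.1],"grip":-1},{"offset":[0,0,0],"delta_rot":[0,0,0.1],"grip":-1},{"offset":[0,0,0],"delta_rot":[0,0,0.1],"grip":-1},{"offset":[0,0,0],"delta_rot":[0,0,0.1],"grip":-1},{"offset":[0,0,0],"delta_rot":[0,0,0.1],"grip":-1}]'
python3 -m crank '[{"offset":[0,0,0],"delta_rot":[0,0,0.1],"grip":-1},{"offset":[0,0,0],"delta_rot":[0,0,0.1],"grip":-1},{"offset":[0,0,0],"delta_rot":[0,0,0.1],"grip":-1},{"offset":[0,0,0],"delta_rot":[0,0,0.1],"grip":-1},{"offset":[0,0,0],"delta_rot":[0,0,0.1],"grip":-1},{"offset":[0,0,0],"delta_rot":[0,0,0.1],"grip":-1},{"offset":[0,0,0],"delta_rot":[0,0,0.06],"grip":-1},{"offset":[0,0,0],"delta_rot":[0,0,0],"grip":-1}]'
python3 go.py 514.5 251 360
```

```text
time: 5.95
position: [541.1, -318.6, 355.5]
tool_rot: [0.379, 0.925, 0.0, -0.001]
ft_force: [-1.4, 0.1, -2.4]
width: 51.7
time: 6.75
position: [541.1, -318.6, 355.6]
tool_rot: [0.657, 0.754, -0.0, -0.001]
ft_force: [-0.5, -0.9, -1.9]
width: 51.9
pos [ 541.1 -318.6  355.6] x-axis deg 97.84 tool shift [567.9  51.4  -4. ] w 51.871322822373344
```

```bash
python3 -m crank '[{"offset":[20,2,0],"delta_rot":[0,0,0],"grip":-1},{"offset":[40,4,0],"delta_rot":[0,0,0],"grip":-1},{"offset":[40,4,0],"delta_rot":[0,0,0],"grip":-1},{"offset":[40,4,0],"delta_rot":[0,0,0],"grip":-1},{"offset":[40,4,0],"delta_rot":[0,0,0],"grip":-1},{"offset":[40,4,0],"delta_rot":[0,0,0],"grip":-1},{"offset":[40,4,0],"delta_rot":[0,0,0],"grip":-1},{"offset":[40,4,0],"delta_rot":[0,0,0],"grip":-1},{"offset":[40,4,0],"delta_rot":[0,0,0],"grip":-1},{"offset":[40,4,0],"delta_rot":[0,0,0],"grip":-1}]'
python3 -m crank '[{"offset":[40,4,0],"delta_rot":[0,0,0],"grip":-1},{"offset":[40,4,0],"delta_rot":[0,0,0],"grip":-1},{"offset":[40,4,0],"delta_rot":[0,0,0],"grip":-1},{"offset":[35,2,0],"delta_rot":[0,0,0],"grip":-1},{"offset":[20,2,0],"delta_rot":[0,0,0],"grip":-1},{"offset":[10,0,0],"delta_rot":[0,0,0],"grip":-1},{"offset":[0,0,0],"delta_rot":[0,0,0],"grip":-1}]'
python3 go.py 514.5 251 300
```

```text
time: 7.75
position: [525.6, 65.2, 356.4]
tool_rot: [0.656, 0.755, -0.0, -0.0]
ft_force: [0.7, 0.6, -2.0]
width: 51.7
time: 8.45
position: [516.3, 249.4, 356.3]
tool_rot: [0.656, 0.755, -0.0, -0.0]
ft_force: [-0.2, -0.6, -1.7]
width: 51.9
pos [516.3 249.4 356.3] x-axis deg 98.05 tool shift [ 1.9 -1.5 56.3] w 51.87036094026677
```

```bash
python3 -m crank '[{"offset":[2,-1.5,25],"delta_rot":[0,0,0],"grip":-1},{"offset":[0,0,25],"delta_rot":[0,0,0],"grip":-1},{"offset":[0,0,0],"delta_rot":[0,0,0],"grip":-1}]'
python3 - <<'E'
from rig import *
import cv2,numpy as np
from h import *
dt=get_image("top");ds=get_image("side")
for n,d in(("top1",dt),("side1",ds)):np.savez(n+".npz",**d)
a=cv2.resize(dt["frame"][90:290,80:230],None,fx=2.5,fy=2.5);b=cv2.resize(ds["frame"][60:220,160:340],None,fx=2.3,fy=2.3)
c=np.zeros((500,795,3),np.uint8);c[:500,:375]=a;c[:368,378:792]=b[:368,:414]
cv2.imwrite("pics/p1.png",c[:,:,::-1])
E
python3 go.py 514.5 251 270
```

```text
time: 8.75
position: [514.5, 249.0, 303.7]
tool_rot: [0.657, 0.754, -0.002, -0.001]
ft_force: [0.1, -1.0, -1.5]
width: 51.7
pos [515.3 249.4 307.2] x-axis deg 97.87 tool shift [ 1.7 -0.6 37.2] w 51.47936764292492
```

View pics/p1.png

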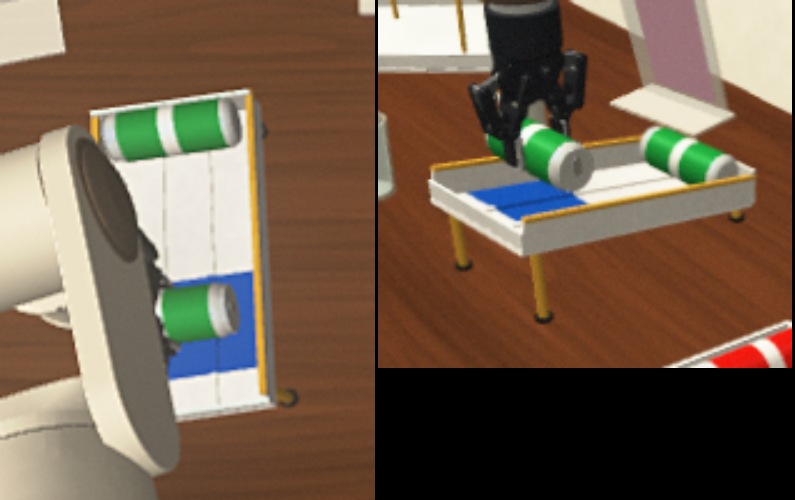

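The can is crosswise over the blue pad, its near end at crop px (238,310) and the wall at (262,310). I'll check the side-to-side centring.

```bash
python3 - <<'E'
from h import *
t=Cam(np.load("top1.npz"));s=Cam(np.load("side1.npz"))
a=np.radians(7.9);o=np.array([589,261]);M=np.array([[np.cos(a),np.sin(a)],[-np.sin(a),np.cos(a)]])
f=lambda p,z:(M@(t.plane(p,z)[:2]-o)).round(1)
px=lambda u,v:(80+u/2.5,90+v/2.5)
print("can end",f(px(238,310),148),"end lo edge mid",f(px(232,310),148),"wall top inner",f(px(256,310),110),"outer",f(px(265,310),110))
print("waiting can ends R",f(px(241,122),54),"L",f(px(101,136),54))
print("chute corners TR",f(px(249,91),60),"TL",f(px(92,111),60),"BR low wall",f(px(273,405),90))
k=max(t.blobs(*G,(145,195,180,235),0,50),key=cv2.contourArea);r=cv2.minAreaRect(k);
bx=np.array([f(p,148) for p in cv2.boxPoints(r)]);print("held green box",bx.tolist(),"x mid",bx[:,0].mean())
E
```

```text
can end [-82.9 -76.9] end lo edge mid [-82.  -71.2] wall top inner [-76.2 -84.4] outer [-77.5 -93.2]
waiting can ends R [141.2 -76.1] L [147.2  72.1]
chute corners TR [171.5 -89.6] TL [173.5  76.8] BR low wall [-169.7  -85.9]
held green box [[-53.7, -3.0], [-51.0, -47.8], [-103.9, -52.6], [-106.5, -8.1]] x mid -78.775
```

Centring is within about 3 mm, against ±13 mm of play. Lowering onto the pad.

```bash
python3 -m crank '[{"offset":[0,0,15],"delta_rot":[0,0,0],"grip":-1},{"offset":[0,0,12],"delta_rot":[0,0,0],"grip":-1},{"offset":[0,0,3],"delta_rot":[0,0,0],"grip":-1},{"offset":[0,0,0],"delta_rot":[0,0,0],"grip":-1},{"offset":[0,0,0],"delta_rot":[0,0,0],"grip":-1}]'
python3 go.py 514.5 251 267
python3 - <<'E'
from rig import *
import cv2
b=get_image("side")["frame"][70:220,160:340]
cv2.imwrite("pics/p2.png",cv2.resize(b,None,fx=3,fy=3)[:,:,::-1])
E
```

```text
time: 9.35
position: [515.2, 250.3, 277.0]
tool_rot: [0.657, 0.754, 0.0, 0.0]
ft_force: [0.5, 0.1, -2.9]
width: 51.4
pos [515.2 250.3 277. ] x-axis deg 97.91 tool shift [ 0.8 -0.6 10. ] w 51.449050005892786
```

View pics/p2.png

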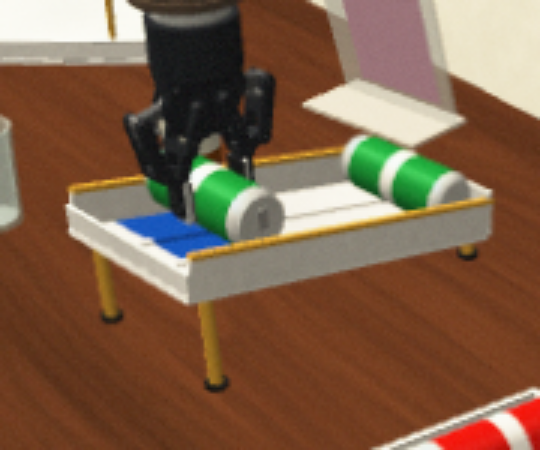

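The can is between the walls over the pad, with its end face visible at (262,215), inside the near wall. Down the last few millimetres.

```bash
python3 -m crank '[{"offset":[0,0,4],"delta_rot":[0,0,0],"grip":-1},{"offset":[0,0,2],"delta_rot":[0,0,0],"grip":-1},{"offset":[0,0,0],"delta_rot":[0,0,0],"grip":-1}]'; python3 -m crank '[{"offset":[0,0,2],"delta_rot":[0,0,0],"grip":-1},{"offset":[0,0,0],"delta_rot":[0,0,0],"grip":-1}]';python3 -m crank '[{"offset":[0,0,2],"delta_rot":[0,0,0],"grip":-1},{"offset":[0,0,0],"delta_rot":[0,0,0],"grip":-1}]'
```

```text
time: 9.7
position: [515.0, 250.3, 270.3]
tool_rot: [0.657, 0.754, -0.0, -0.0]
ft_force: [-0.0, -0.1, -2.3]
width: 51.8
time: 9.9
position: [515.1, 250.3, 268.5]
tool_rot: [0.657, 0.754, -0.0, -0.0]
ft_force: [0.4, 0.3, -2.1]
width: 51.7
time: 10.1
position: [515.1, 250.2, 266.5]
tool_rot: [0.657, 0.754, -0.0, -0.0]
ft_force: [-0.5, 0.5, -2.5]
width: 51.4
```

```bash
python3 -m crank '[{"offset":[0,0,2],"delta_rot":[0,0,0],"grip":-1},{"offset":[0,0,0],"delta_rot":[0,0,0],"grip":-1}]'; python3 -m crank '[{"offset":[0,0,0],"delta_rot":[0,0,0],"grip":0.4},{"offset":[0,0,0],"delta_rot":[0,0,0],"grip":1},{"offset":[0,0,0],"delta_rot":[0,0,0],"grip":1},{"offset":[0,0,0],"delta_rot":[0,0,0],"grip":1},{"offset":[0,0,0],"delta_rot":[0,0,0],"grip":1},{"offset":[0,0,0],"delta_rot":[0,0,0],"grip":1},{"offset":[0,0,0],"delta_rot":[0,0,0],"grip":1}]'
python3 - <<'E'
from rig import *
import cv2
b=get_image("side")["frame"][70:220,160:340]
cv2.imwrite("pics/p3.png",cv2.resize(b,None,fx=3,fy=3)[:,:,::-1])
E
```

```text
time: 10.3
position: [515.0, 250.3, 264.4]
tool_rot: [0.657, 0.754, -0.0, -0.0]
ft_force: [-0.4, -0.5, -1.9]
width: 51.4
time: 11.0
position: [515.1, 250.3, 264.7]
tool_rot: [0.657, 0.754, 0.0, 0.0]
ft_force: [0.6, 0.2, 0.3]
width: 85.6
```

View pics/p3.png

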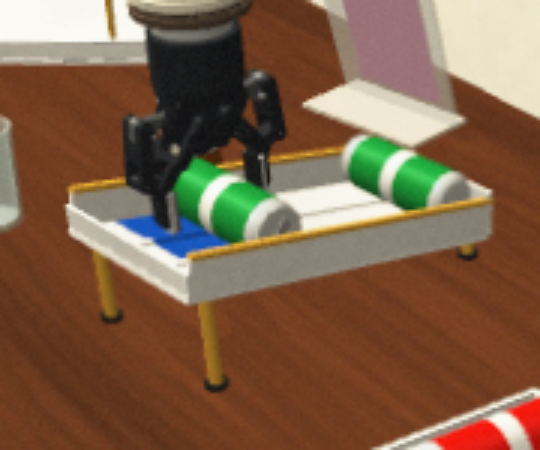

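The can is released and resting on the runners against the downhill finger. Raising straight up to let it roll.

```bash
python3 -m crank '[{"offset":[0,0,-30],"delta_rot":[0,0,0],"grip":1},{"offset":[0,0,-45],"delta_rot":[0,0,0],"grip":1},{"offset":[0,0,-45],"delta_rot":[0,0,0],"grip":1},{"offset":[-40,0,0],"delta_rot":[0,0,0],"grip":1},{"offset":[-40,0,0],"delta_rot":[0,0,0],"grip":1},{"offset":[-40,0,0],"delta_rot":[0,0,0],"grip":1},{"offset":[-40,0,0],"delta_rot":[0,0,0],"grip":1},{"offset":[-40,0,0],"delta_rot":[0,0,0],"grip":1},{"offset":[-40,0,0],"delta_rot":[0,0,0],"grip":1},{"offset":[-40,0,0],"delta_rot":[0,0,0],"grip":1}]'
python3 -m crank '[{"offset":[0,0,0],"delta_rot":[0,0,0],"grip":1},{"offset":[0,0,0],"delta_rot":[0,0,0],"grip":1},{"offset":[0,0,0],"delta_rot":[0,0,0],"grip":1},{"offset":[0,0,0],"delta_rot":[0,0,0],"grip":1},{"offset":[0,0,0],"delta_rot":[0,0,0],"grip":1},{"offset":[0,0,0],"delta_rot":[0,0,0],"grip":1},{"offset":[0,0,0],"delta_rot":[0,0,0],"grip":1},{"offset":[0,0,0],"delta_rot":[0,0,0],"grip":1},{"offset":[0,0,0],"delta_rot":[0,0,0],"grip":1},{"offset":[0,0,0],"delta_rot":[0,0,0],"grip":1}]'
python3 - <<'E'
from rig import *
import cv2,numpy as np
from h import *
dt=get_image("top");ds=get_image("side");t=Cam(dt)
a=np.radians(7.9);o=np.array([589,261]);M=np.array([[np.cos(a),np.sin(a)],[-np.sin(a),np.cos(a)]])
for k in t.blobs(*G,(100,100,200,260),0,50):
    r=cv2.minAreaRect(k);print(np.round(r[0]),(M@(t.plane(r[0],66)[:2]-o)).round(1),np.round(r[1]),r[2])
A=cv2.resize(dt["frame"][90:290,80:330],None,fx=1.6,fy=1.6);b=cv2.resize(ds["frame"][60:260,160:360],None,fx=1.9,fy=1.9)
c=np.zeros((380,790,3),np.uint8);c[:320,:400]=A;c[:380,405:785]=b
cv2.imwrite("pics/p4.png",c[:,:,::-1])
E
```

```text
time: 12.05
position: [553.5, -28.7, 384.8]
tool_rot: [0.657, 0.754, -0.0, 0.0]
ft_force: [0.8, 0.8, -0.4]
width: 85.6
time: 13.05
position: [553.6, -27.1, 384.7]
tool_rot: [0.657, 0.754, -0.0, -0.0]
ft_force: [0.3, -0.2, -0.3]
width: 85.3
[134. 152.] [115.8  33.7] [37. 20.] 84.2894058227539
[159. 149.] [116.3 -31. ] [37. 19.] 87.27368927001953
```

View pics/p4.png

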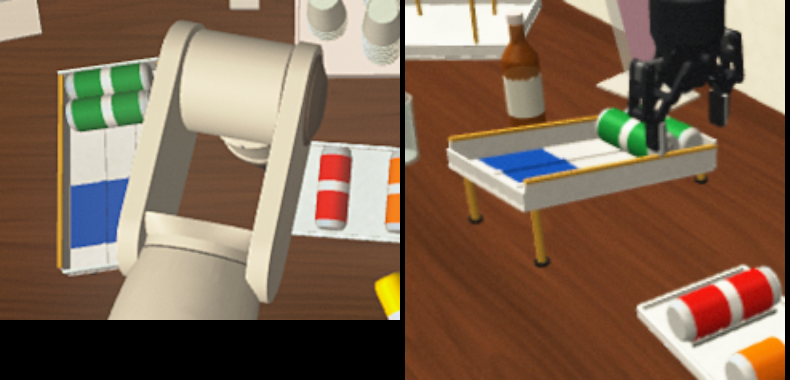

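The fed can lies against the waiting one, crosswise. The mean x of the pair is 116 mm, expected 117. One last numeric check, then I hand in.

```bash
python3 - <<'E'
from rig import *
from h import *
t=Cam(get_image("top"));s=Cam(get_image("side"))
a=np.radians(7.9);o=np.array([589,261]);M=np.array([[np.cos(a),np.sin(a)],[-np.sin(a),np.cos(a)]])
m=cv2.inRange(t.hsv,*G);v,u=np.nonzero(m[100:200,100:200]);u+=100;v+=100
P=np.array([M@(t.plane(p,60)[:2]-o) for p in zip(u,v)])
for n,q in(("fed",P[(P[:,0]<112)]),("wait",P[P[:,0]>118])):
    print(n,"x %.0f..%.0f y %.0f..%.0f mid %.1f"%(q[:,0].min(),q[:,0].max(),q[:,1].min(),q[:,1].max(),(q[:,1].min()+q[:,1].max())/2), "slope deg %.1f"%np.degrees(np.polyfit(q[:,1],q[:,0],1)[0]))
for nm,col,r0 in(("orange",O,(320,215,400,280)),("red",R,(285,190,365,245))):
    print(nm,np.round(cv2.minAreaRect(max(s.blobs(*col,r0,15,100),key=cv2.contourArea))[0],1))
job_done()
E
```

```text
fed x 68..112 y -49..62 mid 6.5 slope deg 1.3
wait x 118..168 y -55..57 mid 1.4 slope deg -0.5
orange [361.7 242.7]
red [329.9 217.5]
the job is handed in; nothing more can be done
```

The green can is in the chute, lying crosswise against the waiting can, and the job was handed in at about 13 s of the 38 s allowed. I took it off the tray and lowered it crosswise over the blue pad, still held. On release it settled against the downhill finger, and lifting the gripper let it roll down.

**Last checks:**
- **Fed can:** it is about 6 mm off the chute's middle line and tilted about 1°. I did not measure its x separately. The mean x of the two touching cans was 116 mm, against 117 expected. I did not measure its height or speed.
- **Orange and red cans:** both are unmoved, with side-view centres within 0.2 px of the start.
- **Robot:** the gripper is open and clear, with about 0 N on the wrist.

**What disagreed:**
- **Camera views:** triangulating the two views left gaps of about 5 mm (15 mm for the pad). I used the top view with the known heights instead, which matched the given spacings to within about 3 mm.
- **Chute middle line:** a rough reading of the chute wall put the middle line up to 5 mm toward -y. If so, the fed can is up to 11 mm off centre, still well inside 30 mm.
- **Grip width:** it read about 51.5 mm on the 53 mm can. The hold stayed firm.

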